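# Pack a grinder service kit under its hold-down bar

### The job

Pack the grinder service kit in the grey tray: stand the plain steel bowl, the round coupling and the square switch block each in the foam pocket that matches its shape and size, and only then lay the long bar over them with its ends in the notches of the tray's two end walls. Leave the flanged bowl and the short bar where they are.

Things in the scene. Friction and masses are not known exactly. Their poses are not given: they have to be found in the camera images.
- tray: Fixed grey kit tray, 86 mm (its x) by 256 mm (its y), origin at the centre of its underside. Long sides 30 mm high, level with the foam inside. End walls, at y = +-(114 to 128) mm, have a notch 36 mm wide in the middle, its floor 54 mm above the table; beside it they rise to 68 mm.
- insert_large: Fixed pale foam block, 76 x 76 x 26 mm, one of three in a row along the tray (order changes). In its centre a large round (64 mm diameter) pocket, 16 mm deep, dark floor, 3 mm chamfer. Origin: centre of its underside, on the tray floor 4 mm above the table; pocket floor 10 mm and top 26 mm above the origin; axes as the tray. The plain bowl belongs in it.
- insert_small: Fixed pale foam block, 76 x 76 x 26 mm, one of three in a row along the tray (order changes). In its centre a small round (44 mm diameter) pocket, 16 mm deep, dark floor, 3 mm chamfer. Origin: centre of its underside, on the tray floor 4 mm above the table; pocket floor 10 mm and top 26 mm above the origin; axes as the tray. The coupling belongs in it.
- insert_square: Fixed pale foam block, 76 x 76 x 26 mm, one of three in a row along the tray (order changes). In its centre a square (52 x 52 mm, sides along the block's sides) pocket, 16 mm deep, dark floor, 3 mm chamfer. Origin: centre of its underside, on the tray floor 4 mm above the table; pocket floor 10 mm and top 26 mm above the origin; axes as the tray. The switch block belongs in it.
- bowl: Plain straight-sided open steel grinding bowl with no flange, 52 mm outside diameter, 36 mm high, 3 mm wall, a small dark blade inside, about 0.12 kg, loose, standing upright. Origin: centre of its underside, z up.
- coupling: Round black drive coupling with a steel cross on top, 32 mm diameter, 36 mm high (the cross is the top 3 mm), about 0.06 kg, loose, standing upright. Origin: centre of its underside, z up.
- switch: Square black switch block, 38 x 38 mm (sides along its x and y) and 32 mm high, with a white round button of 24 mm diameter rising 4 mm above its top, about 0.06 kg, loose. Origin: centre of its underside, z up.
- bar_long: Long hold-down bar: dark-grey metal strip 22 mm wide (its x), 252 mm long (its y), 12 mm high, with a black grip block in the middle (22 mm in x, 50 mm in y, top 34 mm above the underside), about 0.14 kg, loose, lying flat. Origin: centre of its underside, z up. In the notches it passes 4 mm above the seated parts.
- bar_short: Look-alike that does not belong: the same kind of bar and grip block but only 130 mm long, too short for the tray. Origin: centre of its underside; long axis y.
- bowl_flanged: Look-alike that does not belong: a steel bowl 52 mm in diameter and 36 mm high like the other, but with a flat flange of 78 mm diameter round its rim, too wide for the pocket. Origin: centre of its underside, z up.

How it is judged (in metres and radians):
On the way, in this order (a step that is already met when the one before it is completed fails the run):
1. the bowl, the coupling and the switch block all stand released in their own pockets, before the long bar is laid on (horizontal distance between bowl and insert_large below 0.012 m and z of bowl in the frame of insert_large between 0.006 and 0.014 m and angle between each of bowl, coupling, switch's own z axis and vertical below 0.12 rad and contact force between the fingers and bowl below 0.1 N and linear speed of each of bowl, coupling, switch below 0.02 m/s and horizontal distance between coupling and insert_small below 0.012 m and z of coupling in the frame of insert_small between 0.006 and 0.014 m and contact force between the fingers and coupling below 0.1 N and horizontal distance between switch and insert_square below 0.012 m and z of switch in the frame of insert_square between 0.006 and 0.014 m and contact force between the fingers and switch below 0.1 N), for 0.2 s.
2. the long bar lies released across the tray with its ends in the two notches (horizontal distance between bar_long and tray below 0.016 m and z of bar_long in the frame of tray between 0.05 and 0.058 m and angle between bar_long's own z axis and vertical below 0.06 rad and angle between the y axis of bar_long and the y axis of tray, either way round below 0.12 rad and contact force between the fingers and bar_long below 0.1 N and linear speed of bar_long below 0.02 m/s), for 0.2 s.
At the end, for the whole second after the job is handed in: Bowl, coupling and switch block are within 12 mm of their own pockets' centres, down (4 mm) and upright (0.12 rad); the long bar is level in both notches, within 16 mm and 0.12 rad of the tray's middle line; all released and still; look-alikes within 25 mm of their starts (all of step 1 and all of step 2 and distance of each of bowl_flanged, bar_short from where it was at the start of the episode below 0.025 m); the robot touches nothing.
It fails at once if the flanged bowl is moved more than 30 mm (distance of bowl_flanged from where it was at the start of the episode above 0.03 m).
It fails at once if the short bar is moved more than 30 mm (distance of bar_short from where it was at the start of the episode above 0.03 m).
It also fails if it takes over 99 s, if anything falls off the work surface, if the arm or the gripper's body presses on something with over 40 N, if the wrist force passes 120 N, or if a joint passes its speed limit or range.

### The arm

A 6-joint arm with a two-finger parallel gripper is mounted at the origin on the work surface. World frame = base frame: x ahead of the robot, y to its left, z up, the work surface at z = 0. Lengths are in mm, angles in rad, forces in N, time in s.
With the tool pointing down it reaches from about 325 to 850 mm from the base axis. Payload 4.4 kg.
Tool frame: the origin (TCP) lies midway between the tips of the shut fingers; the grasp point (between the pads) lies 19 mm behind it (env.grip_depth is the distance from the TCP to the grasp point, in mm); z points along the fingers, y is the direction in which the jaws open and shut (so a half turn about z gives the same grasp; the last joint's range is limited). The gripper opens to 94 mm and grips with 3 to 60 N. Pads are 16 mm wide; open, the fingers measure 119 mm over their backs; the gripper's body (75 mm by 177 mm) begins 78 mm behind the grasp point.
Start: joints at [1.179, 0.207, 1.542, -0, 1.393, -0.15], TCP at [137.135, 558.409, 205.447] pointing down, gripper open.
Joint ranges: [-2.73, 2.73], [-0.86, 2.22], [0.23, 2.46], [-1.11, 4.25], [0.08, 2.63], [-2.82, 2.82]. Speed limits (rad/s): [2.79, 2.79, 3.14, 3.14, 3.14, 3.14].

### API

Orientations are given as [roll, pitch, yaw] about the fixed x, y, z axes, in that order (R = Rz(yaw) Ry(pitch) Rx(roll)).
In Python, from cell import sensors, capture, job, env gives the robot as it stands.
- The arm moves only by the shell command python3 -m creep 'ROWS'. ROWS is JSON, one flat list of numbers, 7 for each row, row after row: the opening, from -1 (shut) to 1 (fully open), then the shift along the world's x, y, z in m, then the turn, a rotation vector about the world's x, y, z in degrees. In form: [jaw, x, y, z, ax, ay, az, jaw, x, y, z, ax, ay, az, ...]. A call has 1 to 12 rows; each row shifts and turns the commanded pose from where the row before left it; what a row does not reach is not made up. A row lasts 1/8 s, in which the tool goes at most 62.5 mm and 10.7 degrees, less where a joint would pass 70% of its speed; a pose out of reach is approached as far as the arm can. A call is refused whole if a number of a shift passes 0.0625 or a number of a turn 10.7, either way. A call with a gripper value outside its range is refused whole. The fingers move at their own pace and stop on an object; the grip force is fixed at half the most. Time passes only in rows, so rows that do not move let the fingers close. It gives the time, the measured TCP pose, the force and the opening at its end, in the units of the state.
- sensors.get_obs(): the state, without advancing time (a new reading comes with each control period).
- capture(name): name is "scene" or "side" or "wrist"; returns a dict with "image" (384x512x3 uint8, red, green, blue), "mtx" (3x3 intrinsics, pixels), "world_to_cam" (4x4, takes a point from world to camera coordinates). Camera axes: x right, y up, looking along -z (the intrinsics and any distortion apply to the point x, -y, -z); pixel columns grow to the right and rows downward; lengths in mm; the calibration is good to about 2 mm. A picture is of the moment at which its call begins. There is no depth.
- job.close_job(): hands the job in, once; it reports no verdict.
The state is a dict: "clock": time; "q": joint angles; "qd": joint speeds; "tau": joint torques, N m; "position": TCP position; "ee_rot": TCP orientation; "ft_force": force on the tool from outside, world axes, zero at the start; "torque": the same for the moment, N m; "width": finger opening in mm.
Only numpy, scipy, OpenCV 4.12 (cv2) and the standard library are available. Lean on these libraries where they do the work, as an engineer would, in place of code of your own. Each camera call takes 0.05 s, during which the arm holds its last target. There are 200 camera calls.

## Working session

There is one attempt and no reset: what is moved stays moved. The work goes in short steps, Python scripts to look and compute and a shell command to move; the robot and the scene stay as the last step left them, time stands still between calls to the robot, and variables do not carry over. Pictures are saved under pics/ and viewed, about 12 in all and at most 16, crops included, and the job is handed in when it is done.

```bash
ls; mkdir -p pics; python3 - <<'E'
from cell import sensors,capture,env
import cv2,numpy as np
for n in("scene","side","wrist"):
    c=capture(n);cv2.imwrite(f"pics/{n}0.png",c["image"][...,::-1])
    np.savez(f"{n}0.npz",**c)
    print(n,c["mtx"].round(1).tolist(),c["world_to_cam"].round(3).tolist(), [k for k in c])
o=sensors.get_obs();print(o)
E
```

```text
pics
scene [[444.1, 0.0, 259.3], [0.0, 444.1, 186.1], [0.0, 0.0, 1.0]] [[-0.774, 0.633, -0.019, 390.103], [-0.451, -0.53, 0.718, 215.732], [0.445, 0.564, 0.695, -1544.456], [0.0, 0.0, 0.0, 1.0]] ['image', 'mtx', 'world_to_cam']
side [[411.9, 0.0, 259.6], [0.0, 411.9, 196.3], [0.0, 0.0, 1.0]] [[0.694, -0.72, 0.0, -385.597], [0.5, 0.483, 0.719, -288.11], [-0.517, -0.499, 0.695, -852.581], [0.0, 0.0, 0.0, 1.0]] ['image', 'mtx', 'world_to_cam']
wrist [[273.1, 0.0, 254.1], [0.0, 273.1, 188.5], [0.0, 0.0, 1.0]] [[0.24, 0.971, -0.003, -573.68], [-0.944, 0.233, -0.233, 23.61], [-0.225, 0.058, 0.973, -390.87], [0.0, 0.0, 0.0, 1.0]] ['image', 'mtx', 'world_to_cam']
{'clock': 0.15, 'q': array([ 1.17949109e+00,  2.07220105e-01,  1.54254320e+00,  1.10195978e-06,
        1.39349587e+00, -1.50465529e-01]), 'qd': array([-0.00035967, -0.00138037, -0.00383448, -0.00274748, -0.00016224,
       -0.00069732]), 'tau': array([-2.00061646e-05, -3.71314681e+01, -2.81810313e+01,  6.97400747e-02,
        3.25877359e-02, -7.49117112e-05]), 'position': array([136.91415009, 557.86069627, 204.5990813 ]), 'ee_rot': array([-3.13994512e+00, -2.50880833e-04,  2.90075254e+00]), 'ft_force': array([0.09520248, 0.07888221, 1.22861841]), 'torque': array([ 0.04630683, -0.00933445,  0.04344404]), 'width': 93.89530905180675}
```

View pics/scene0.png

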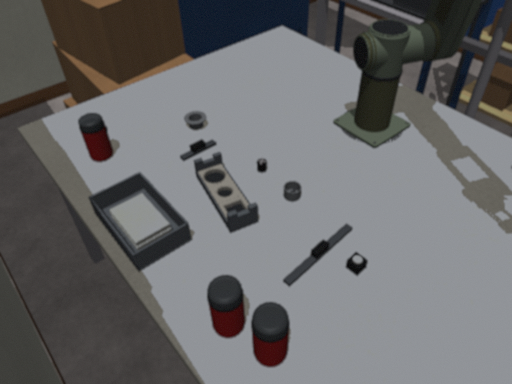

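View pics/side0.png

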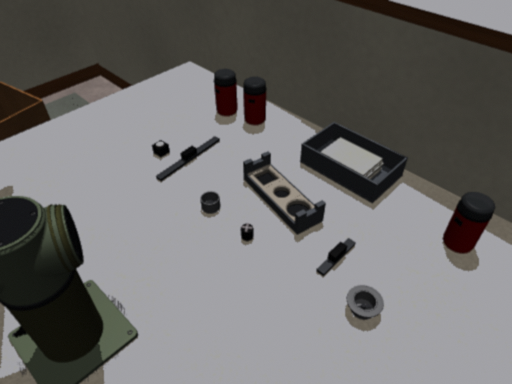

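View pics/wrist0.png

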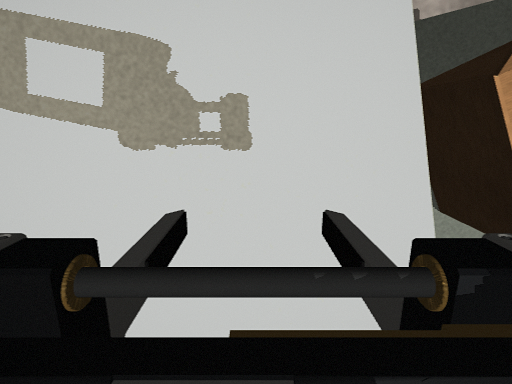

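The scene view shows the tray at (225,190) px, the flanged bowl at (196,120), the short bar at (198,149), the coupling at (262,165), the plain bowl at (292,190), the long bar at (320,250) and the switch at (357,263). The side view agrees: switch (160,148), long bar (189,157), plain bowl (210,202), coupling (247,232), tray (283,192), short bar (337,256), flanged bowl (365,302). The wrist view shows only bare table.

```bash
cat > h.py <<'E'
import numpy as np,cv2
def P(c): 
    D=np.diag([1.,-1,-1]); return c["mtx"]@D@c["world_to_cam"][:3]
def ray(c,uv,z):
    M=P(c); A=M[:,[0,1]]; b=M[:,2]*z+M[:,3]
    H=np.c_[A,b]; p=np.linalg.solve(H,[*uv,1.]); return p[:2]/p[2]
def proj(c,p):
    q=P(c)@[*p,1.]; return q[:2]/q[2]
def tri(c1,u1,c2,u2):
    X=cv2.triangulatePoints(P(c1),P(c2),np.array(u1,float),np.array(u2,float)).ravel(); return X[:3]/X[3]
E
python3 - <<'E'
from h import *
s,d=np.load("scene0.npz"),np.load("side0.npz")
for n,u,v,z in[("switch",(357,258),(160,145),34),("long",(320,246),(189,153),34),("bowl",(292,186),(210,197),36),("coup",(262,161),(247,228),36),("short",(198,146),(337,251),34),("flang",(196,117),(365,298),36)]:
    print(n,ray(s,u,z).round(),ray(d,v,z).round(),tri(s,u,d,v).round())
A=cv2.resize(s["image"][140:290,180:380],None,fx=4,fy=4,interpolation=cv2.INTER_CUBIC)
B=cv2.resize(d["image"][125:245,140:340],None,fx=4,fy=4,interpolation=cv2.INTER_CUBIC)
f=lambda a:(np.clip((a/255.)**.6*255,0,255)).astype(np.uint8)[...,::-1]
cv2.imwrite("pics/sc.png",f(A));cv2.imwrite("pics/sd.png",f(B))
E
```

```text
switch [493. 367.] [491. 363.] [492. 366.  32.]
long [536. 282.] [528. 268.] [533. 278.  26.]
bowl [445.  77.] [446.  78.] [445.  77.  37.]
coup [440. -64.] [437. -71.] [438. -68.  32.]
short [ 548. -256.] [ 534. -274.] [ 542. -269.   23.]
flang [ 466. -391.] [ 471. -393.] [ 468. -392.   37.]
```

View pics/sc.png

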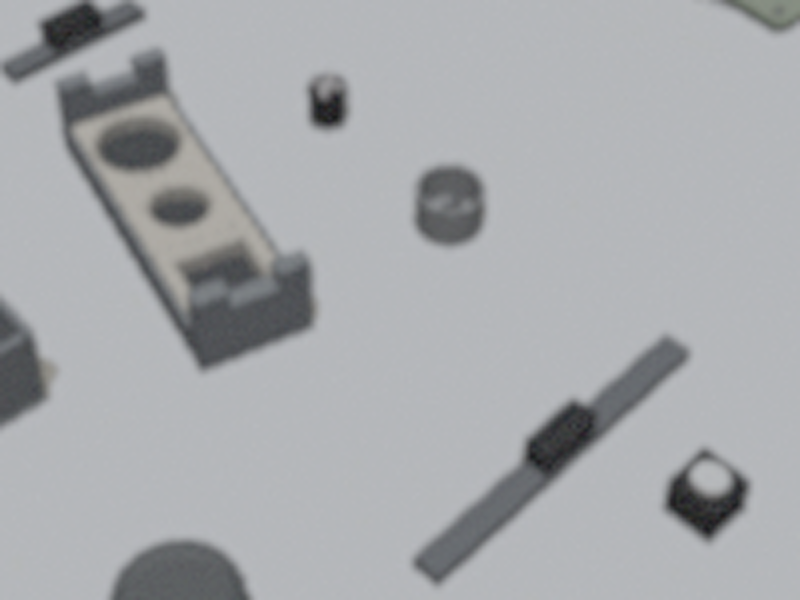

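View pics/sd.png

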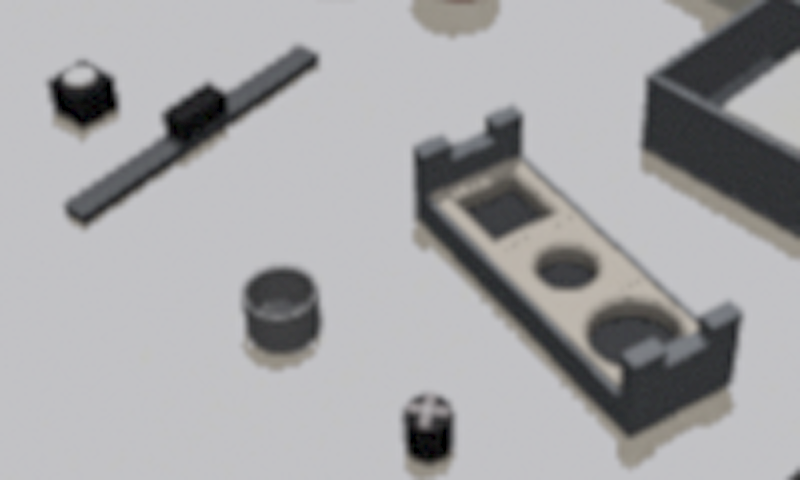

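The crops sharpen it. In the scene crop the pockets run large (138,144), small (179,206), square (225,265). The side crop shows the same order, with the switch, long bar, bowl and coupling clear of each other. Next I fit poses.

```bash
python3 - <<'E'
from h import *
from scipy.optimize import least_squares
s,d=np.load("scene0.npz"),np.load("side0.npz")
S=lambda x,y:((x+.5)/4-.5+180,(y+.5)/4-.5+140)
D=lambda x,y:((x+.5)/4-.5+140,(y+.5)/4-.5+125)
def fit(obs,x0):
    def r(p):
        c,q=np.cos(p[2]),np.sin(p[2]);o=[]
        for cam,uv,l in obs:
            w=[p[0]+c*l[0]-q*l[1],p[1]+q*l[0]+c*l[1],l[2]]; o+=list(proj(cam,w)-uv)
        return o
    f=least_squares(r,x0);print(f.x.round(3),np.round(f.fun,1).tolist())
# tray: +y end = square end
sq=1
for a in(0,):
  fit([(s,S(206,368),(43,128,0)),(s,S(314,325),(-43,128,0)),(d,D(630,435),(-43,-128,0)),(d,D(732,385),(43,-128,0)),(d,D(420,220),(-43,128,0)),
     (s,S(179,206),(0,0,30)),(d,D(567,267),(0,0,30))],[620,0,.3])
print(ray(s,S(138,144),30),ray(s,S(179,206),30),ray(d,D(567,267),30))
print("sw top", ray(s,S(712,476),36),ray(d,D(81,76),36))
fit([(s,S(706,450),(0,0,0))][:0]+[(s,S(418,562),(11,126,12)),(s,S(440,582),(11,126,0)),(s,S(672,337),(-11,-126,12)),(s,S(689,351),(-11,-126,12)),(d,D(68,208),(-11,-126,12)),(d,D(303,46),(11,126,12)),(d,D(319,58),(11,126,12))][2:2]+[
 (s,S(429,570),(0,126,12)),(s,S(680,343),(0,-126,12)),(d,D(77,210),(0,-126,12)),(d,D(311,52),(0,126,12))],[530,275,-.5])
for n,u,v,z in[("bowl",(450,185),(282,287),36),("coup",(329,84),(429,410),35)]: print(n,ray(s,S(*u),z),ray(d,D(*v),z))
# switch corners top z=32
for u in[(706,450),(748,485),(709,508),(667,484)]: print(ray(s,S(*u),32).round(),end=' ')
for u in[(50,78),(83,60),(115,73),(83,97)]: print(ray(d,D(*u),32).round(),end=' ')
E
```

```text
[ 6.00046e+02 -4.01600e+01 -2.07000e-01] [-0.8, 1.0, 0.4, 0.5, 0.2, 1.3, 0.6, -0.2, -1.3, -0.3, 0.2, -0.8, 0.2, -0.3]
[ 587.0169761  -111.07856266] [602.46796209 -37.95291357] [598.7441518 -40.4880107]
sw top [495.00982139 370.5333472 ] [493.82739752 366.51629817]
[536.987 283.059  -1.468] [-0.6, -0.4, -0.6, -0.6, -0.9, -0.5, -0.6, -1.5]
bowl [444.11308721  76.54394862] [447.36210351  79.1693988 ]
coup [438.83915243 -66.65315647] [438.97636062 -68.42700131]
[480. 353.] [481. 388.] [512. 384.] [518. 355.] [478. 386.] [510. 387.] [517. 356.] [482. 349.]
```

```bash
cat >> h.py <<'E'
from scipy.spatial.transform import Rotation as R
def T(pos,rot):
    t=np.eye(4);t[:3,:3]=R.from_euler("xyz",rot).as_matrix();t[:3,3]=pos;return t
E
python3 - <<'E'
from h import *
w=np.load("wrist0.npz")
from cell import sensors
o=sensors.get_obs()
C=np.linalg.inv(w["world_to_cam"]); G=np.linalg.inv(T(o["position"],o["ee_rot"]))@C
np.save("G.npy",G);print(C[:3,3],G.round(3))
# aim: where pixel (256,130) sees the table for the -0.207 jaw angle, TCP at 0,0,150
c=dict(mtx=w["mtx"],world_to_cam=np.linalg.inv(T([0,0,150],[np.pi,0,-.207+np.pi/2])@G))
for uv in[(256,120),(256,20),(60,120),(450,120),(256,220)]:print(uv,ray(c,uv,30).round())
E
python3 -m creep '[1,0.0625,-0.04,0.03,0,0,-9.8, 1,0.0625,-0.04,0,0,0,-9.8, 1,0.0625,-0.04,0,0,0,-9.8, 1,0.0625,-0.04,0,0,0,-9.8,1,0.05,-0.03,0,0,0,-9.8,1,0,0,0,0,0,-9.8,1,0,0,0,0,0,-9.8,1,0,0,0,0,0,-9.8,1,0,0,0,0,0,-9.8,1,0,0,0,0,0,0]'
```

```text
[ 71.85760697 574.27861675 384.03880065] [[-2.00000e-03  9.72000e-01  2.33000e-01  6.71400e+01]
 [ 1.00000e+00  1.00000e-03  1.00000e-03  1.31000e-01]
 [ 1.00000e-03  2.33000e-01 -9.72000e-01 -1.79423e+02]
 [ 0.00000e+00  0.00000e+00  0.00000e+00  1.00000e+00]]
(256, 120) [16. 68.]
(256, 20) [ 36. 162.]
(60, 120) [-188.  112.]
(450, 120) [218.  26.]
(256, 220) [ -7. -42.]
clock: 1.4
position: [393.7, 395.9, 228.4]
ee_rot: [-3.141, 0.001, 1.363]
ft_force: [1.0, 0.4, 0.4]
width: 94.4
```

```bash
cat > look.py <<'E'
import sys
from h import *
from cell import capture
n,out=sys.argv[1],sys.argv[2]
c=capture(n);np.savez(out+".npz",**c)
im=(np.clip((c["image"]/255.)**.6*255,0,255)).astype(np.uint8)[...,::-1]
if len(sys.argv)>3:
    a,b,x,y,k=map(int,sys.argv[3:]); im=im[b:y,a:x]; im=cv2.resize(im,None,fx=k,fy=k,interpolation=cv2.INTER_CUBIC)
cv2.imwrite("pics/"+out+".png",im)
E
python3 -m creep '[1,0.05,-0.04,-0.03,0,0,0,1,0.055,-0.05,-0.03,0,0,0,1,0,-0.044,-0.018,0,0,0,1,0,0,0,0,0,0,1,0,0,0,0,0,0,1,0,0,0,0,0,0]'; python3 look.py wrist w1 100 0 500 230 2
```

```text
clock: 2.15
position: [481.4, 279.2, 162.1]
ee_rot: [3.14, -0.002, 1.364]
ft_force: [-0.3, 0.1, -0.2]
width: 93.9
```

View pics/w1.png

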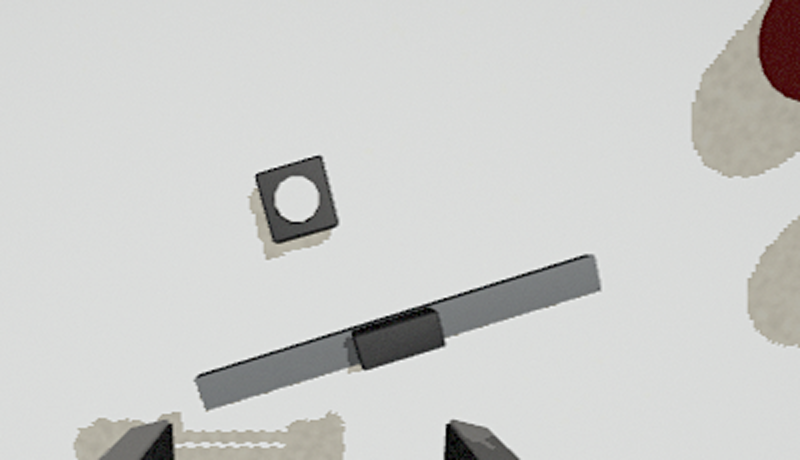

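```bash
python3 - <<'E'
from h import *
w=np.load("w1.npz");U=lambda x,y:((x+.5)/2-.5+100,(y+.5)/2-.5)
q=lambda L,z:np.array([ray(w,U(*u),z) for u in L])
print("btn",q([(297,199)],36))
def rect(L,z):
    p=q(L,z); e=[np.degrees(np.arctan2(*(p[(i+1)%4]-p[i])[::-1])).round(1) for i in range(4)]
    print(p.mean(0).round(1),e,[np.linalg.norm(p[(i+1)%4]-p[i]).round() for i in range(4)])
rect([(258,175),(320,157),(337,223),(276,241)],32)
rect([(200,381),(207,409),(600,290),(596,262)],12)
rect([(356,340),(437,315),(444,346),(364,369)],34)
E
```

```text
btn [[494.54525365 370.50330657]]
[494.9 370.5] [np.float64(3.3), np.float64(-86.3), np.float64(-176.0), np.float64(93.0)] [np.float64(34.0), np.float64(35.0), np.float64(35.0), np.float64(36.0)]
[536.5 281.5] [np.float64(-90.8), np.float64(5.3), np.float64(93.1), np.float64(-175.0)] [np.float64(18.0), np.float64(250.0), np.float64(17.0), np.float64(248.0)]
[535.5 282.1] [np.float64(5.5), np.float64(-86.3), np.float64(-175.5), np.float64(94.4)] [np.float64(48.0), np.float64(18.0), np.float64(47.0), np.float64(18.0)]
```

The wrist view is clear. The switch button is at crop (297,199) and turned about 3.5°. The bar's grip block is at crop (400,342), with its axis at about 5°. I fetch the switch first.

```bash
python3 -m creep '[1,0.013,0.045,0,0,0,7.7,1,0,0.046,-0.02,0,0,7.7,1,0,0,-0.03,0,0,0,1,0,0,-0.03,0,0,0,1,0,0,0,0,0,0,1,0,0,0,0,0,0]'
```

```text
clock: 2.95
position: [494.6, 369.8, 82.4]
ee_rot: [3.14, -0.001, 1.631]
ft_force: [0.7, -0.4, 0.9]
width: 94.1
```

```bash
python3 -m creep '[1,0,0.0005,-0.04,0,0,0,1,0,0,-0.024,0,0,0,1,0,0,0,0,0,0,-1,0,0,0,0,0,0,-1,0,0,0,0,0,0,-1,0,0,0,0,0,0,-1,0,0,0,0,0,0,-1,0,0,0,0,0,0,-1,0,0,0,0,0,0]'; python3 -m creep '[-1,0,0,0,0,0,0,-1,0,0,0.04,0,0,0,-1,0,0,0.05,0,0,0,-1,0,0,0,0,0,0]'
```

```text
clock: 4.08
position: [493.9, 369.2, 16.9]
ee_rot: [-3.142, 0.0, 1.63]
ft_force: [-0.1, -0.4, 0.4]
width: 37.7
clock: 4.58
position: [497.6, 371.3, 112.4]
ee_rot: [3.132, -0.005, 1.63]
ft_force: [-0.1, -0.2, -0.5]
width: 38.1
```

```bash
python3 -m creep '[-1,0.01,-0.055,0.03,0,0,-7.7,-1,0.01,-0.055,0.02,0,0,-7.7,-1,0.01,-0.055,0,0,0,0,-1,0.01,-0.055,0,0,0,0,-1,0.01,-0.055,0,0,0,0,-1,0.01,-0.055,0,0,0,0,-1,0.01,-0.055,0,0,0,0,-1,0.01,-0.055,0,0,0,0,-1,0.007,-0.03,0,0,0,0,-1,0,0,0,0,0,0,-1,0,0,0,0,0,0]'; python3 look.py wrist w2 100 0 500 250 2
```

```text
clock: 5.95
position: [579.9, -98.9, 155.3]
ee_rot: [-3.139, -0.001, 1.362]
ft_force: [-0.2, 0.4, -1.5]
width: 37.8
```

View pics/w2.png

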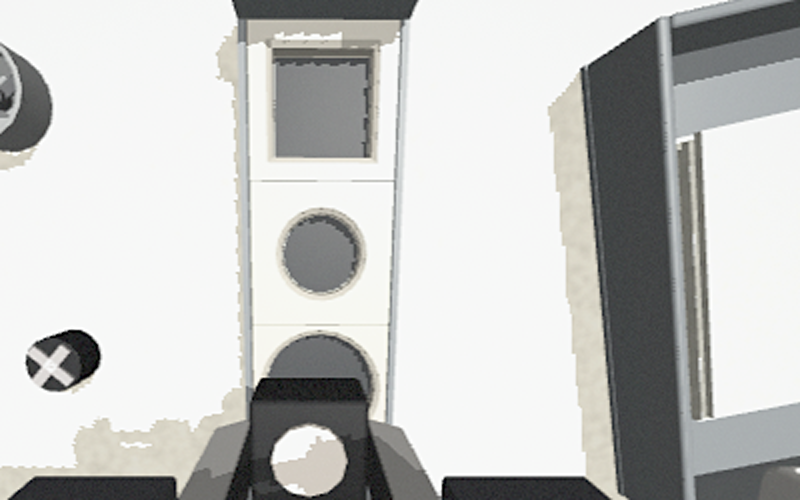

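The view shows the switch in the jaws, the square pocket centred near (323,105), the small pocket at (321,254), the foam seams at rows 181 and 324, and the coupling cross at (54,362).

```bash
python3 - <<'E'
from h import *
w=np.load("w2.npz");U=lambda x,y:((x+.5)/2-.5+100,(y+.5)/2-.5)
q=lambda L,z:np.array([ray(w,U(*u),z) for u in L])
p=q([(322,181),(321,324),(321,254),(241,181),(403,181),(245,324),(396,324)],30);print(p.round(1))
print("center",((p[0]+p[1])/2).round(1),p[2].round(1),((p[3]+p[4]+p[5]+p[6])/4).round(1))
print("axis deg",np.degrees(np.arctan2(*(p[0]-p[1]))),np.linalg.norm(p[0]-p[1]), [np.degrees(np.arctan2(*(p[i]-p[j])[::-1])) for i,j in((4,3),(6,5))])
print("sq",q([(323,102),(268,161),(377,161)],30).round(1),"coup",q([(54,362)],36).round(1))
E
```

```text
[[607.5  -1.6]
 [591.5 -75.9]
 [599.3 -38.4]
 [565.7   7.3]
 [649.4 -10.6]
 [549.8 -67. ]
 [632.6 -84.7]]
center [599.5 -38.8] [599.3 -38.4] [599.4 -38.7]
axis deg 12.179322085721324 75.94305508262306 [np.float64(-12.095202500213468), np.float64(-12.060585664530926)]
sq [[615.8  35.8]
 [581.9  14. ]
 [637.8   2. ]] coup [[441.1 -64.7]]
```

```bash
python3 -m creep '[-1,0.012,0.045,0,0,0,0,-1,0.012,0.045,0,0,0,0,-1,0.0115,0.044,0,0,0,0,-1,0,0,-0.04,0,0,0,-1,0,0,-0.03,0,0,0,-1,0,0,0,0,0,0,-1,0,0,0,0,0,0]'
```

```text
clock: 6.88
position: [616.9, 34.8, 87.7]
ee_rot: [3.14, -0.0, 1.363]
ft_force: [-0.1, -0.9, -0.2]
width: 37.6
```

Now lower by 56 mm to about z 32.

```bash
python3 -m creep '[-1,-0.0015,0,-0.025,0,0,0,-1,0,0,-0.02,0,0,0,-1,0,0,-0.01,0,0,0,-1,0,0,0,0,0,0,-1,0,0,0,0,0,0]'
```

```text
clock: 7.5
position: [615.3, 34.0, 32.0]
ee_rot: [3.141, -0.0, 1.361]
ft_force: [-0.4, -1.3, 0.1]
width: 37.7
```

```bash
python3 -m creep '[0.3,0,0,0,0,0,0,0.3,0,0,0,0,0,0,0.3,0,0,0,0,0,0,0.3,0,0,0.04,0,0,0,0.3,0,0,0.04,0,0,0,1,-0.05,-0.028,0,0,0,0,1,-0.05,-0.028,0,0,0,0,1,-0.05,-0.028,0,0,0,0,1,-0.025,-0.0155,0,0,0,0,1,0,0,0,0,0,0,1,0,0,0,0,0,0]'; python3 look.py wrist w3
```

```text
clock: 8.88
position: [440.9, -65.4, 112.0]
ee_rot: [3.14, -0.0, 1.361]
ft_force: [1.1, 0.5, 0.6]
width: 94.5
```

View pics/w3.png

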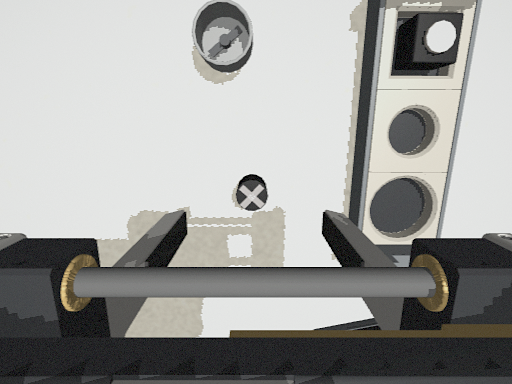

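The switch stands in the square pocket (button at (440,37)). The coupling cross is at (252,194), between the jaws, and the bowl rim is centred at (222,33).

```bash
python3 - <<'E'
from h import *
w=np.load("w3.npz")
print(ray(w,(252,194),36),ray(w,(222,33.5),36),ray(w,(440,37),50),ray(w,(402,207),30),ray(w,(413,131),30))
E
python3 -m creep '[1,0,0,-0.04,0,0,0,1,0,0,-0.03,0,0,0,1,0,0,0,0,0,0,1,0,0,0,0,0,0]'
```

```text
[439.1354955  -64.59719374] [443.9890619   78.08393123] [615.3400987   34.72601583] [ 582.98091298 -110.89045541] [599.49165695 -38.12617287]
clock: 9.43
position: [441.2, -65.4, 42.3]
ee_rot: [3.14, 0.0, 1.362]
ft_force: [0.8, -0.7, 0.2]
width: 93.6
```

```bash
python3 -m creep '[1,-0.0015,0.0007,-0.024,0,0,0,1,0,0,0,0,0,0,-1,0,0,0,0,0,0,-1,0,0,0,0,0,0,-1,0,0,0,0,0,0,-1,0,0,0,0,0,0,-1,0,0,0,0,0,0,-1,0,0,0,0,0,0,-1,0,0,0,0,0,0]'; python3 -m creep '[-1,0,0,0.05,0,0,0,-1,0,0,0.04,0,0,0,-1,0.05,0.009,0,0,0,0,-1,0.05,0.009,0,0,0,0,-1,0.05,0.009,0,0,0,0,-1,0.01,0,0,0,0,0,-1,0,0,0,0,0,0,-1,0,0,0,0,0,0]'
```

```text
clock: 10.55
position: [438.3, -64.7, 17.5]
ee_rot: [-3.142, -0.0, 1.361]
ft_force: [-0.1, -0.6, 0.2]
width: 31.1
clock: 11.55
position: [596.6, -37.8, 107.0]
ee_rot: [-3.139, 0.0, 1.361]
ft_force: [-0.5, -0.0, -0.6]
width: 31.4
```

```bash
python3 -m creep '[-1,0.003,-0.0008,-0.03,0,0,0,-1,0,0,-0.025,0,0,0,-1,0,0,-0.02,0,0,0,-1,0,0,0,0,0,0,-1,0,0,0,0,0,0]'
```

```text
clock: 12.18
position: [601.6, -38.7, 33.3]
ee_rot: [3.141, -0.0, 1.361]
ft_force: [0.2, 0.3, -0.4]
width: 31.4
```

```bash
python3 -m creep '[-1,-0.002,0,-0.0015,0,0,0,-1,0,0,0,0,0,0,0.3,0,0,0,0,0,0,0.3,0,0,0,0,0,0,0.3,0,0,0,0,0,0,0.3,0,0,0,0,0,0,0.3,0,0,0.04,0,0,0,0.3,0,0,0.04,0,0,0]'; python3 -m creep '[1,-0.05,0.038,0,0,0,0,1,-0.05,0.038,0,0,0,0,1,-0.05,0.038,0,0,0,0,1,-0.005,0.002,0,0,0,0,1,0,0,-0.04,0,0,0,1,0,0,0,0,0,0,1,0,0,0,0,0,0]'
```

```text
clock: 13.18
position: [598.6, -38.4, 111.2]
ee_rot: [-3.14, -0.0, 1.361]
ft_force: [0.7, -0.3, 0.7]
width: 61.2
clock: 14.05
position: [446.2, 76.5, 71.8]
ee_rot: [3.141, -0.0, 1.361]
ft_force: [0.4, -0.8, 0.5]
width: 93.9
```

```bash
python3 -m creep '[1,-0.0012,0.0012,-0.03,0,0,0,1,0,0,-0.0225,0,0,0,1,0,0,0,0,0,0,-1,0,0,0,0,0,0,-1,0,0,0,0,0,0,-1,0,0,0,0,0,0,-1,0,0,0,0,0,0,-1,0,0,0,0,0,0]'; python3 -m creep '[-1,0,0,0.05,0,0,0,-1,0,0,0.045,0,0,0,-1,0.045,-0.06,0,0,0,0,-1,0.045,-0.06,0,0,0,0,-1,0.045,-0.06,0,0,0,0,-1,0.004,-0.01,0,0,0,0,-1,0,0,0,0,0,0,-1,0,0,0,0,0,0]'; python3 look.py scene s1 180 140 330 240 5
```

```text
clock: 15.05
position: [443.9, 78.1, 18.8]
ee_rot: [3.141, -0.0, 1.361]
ft_force: [-0.6, -0.2, 2.6]
width: 50.5
clock: 16.05
position: [559.0, -80.4, 112.9]
ee_rot: [-3.139, -0.001, 1.363]
ft_force: [-0.4, 0.5, -0.7]
width: 50.0
```

View pics/s1.png

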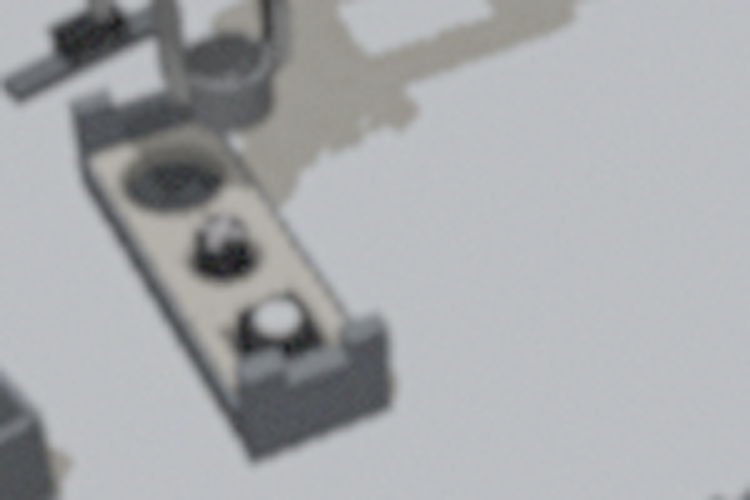

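The scene crop shows the coupling (222,245) and switch (277,315) seated, and the bowl hanging upright in the jaws at (225,75). On to the large pocket.

```bash
python3 -m creep '[-1,0.0235,-0.032,0,0,0,0,-1,0,0,0,0,0,0,-1,0,0,-0.03,0,0,0,-1,0,0,0,0,0,0,-1,0,0,0,0,0,0]'
```

```text
clock: 16.73
position: [583.6, -112.9, 84.1]
ee_rot: [-3.141, -0.0, 1.362]
ft_force: [0.5, 0.4, -1.0]
width: 50.8
```

```bash
python3 -m creep '[-1,0,0,-0.025,0,0,0,-1,0,0,-0.016,0,0,0,-1,0,0,-0.0095,0,0,0,-1,0,0,0,0,0,0,-1,0,0,0,0,0,0]'
```

```text
clock: 17.35
position: [584.2, -114.0, 33.4]
ee_rot: [3.141, 0.0, 1.361]
ft_force: [0.3, -0.3, -0.9]
width: 50.6
```

```bash
python3 -m creep '[0.5,0,0,0,0,0,0,0.5,0,0,0,0,0,0,0.5,0,0,0,0,0,0,0.5,0,0,0,0,0,0,0.5,0,0,0.045,0,0,0,0.5,0,0,0.045,0,0,0,0.5,0,0,0.045,0,0,0]'; python3 -m creep '[1,-0.006,0.05,0,0,0,-10.44,1,-0.006,0.05,0,0,0,-10.44,1,-0.006,0.05,0,0,0,-10.44,1,-0.006,0.05,0,0,0,-10.44,1,-0.006,0.05,0,0,0,-10.44,1,-0.006,0.05,0,0,0,-10.44,1,-0.006,0.05,0,0,0,-10.44,1,-0.006,0.046,0,0,0,0,1,0,0,0,0,0,0,1,0,0,0,0,0,0]'; python3 look.py scene s2 180 140 330 240 5;python3 look.py side d2 250 150 330 230 7
```

```text
clock: 18.23
position: [583.6, -113.8, 169.3]
ee_rot: [-3.141, -0.0, 1.361]
ft_force: [0.1, -0.6, 0.3]
width: 70.4
clock: 19.48
position: [535.7, 281.6, 167.8]
ee_rot: [3.141, 0.0, 0.086]
ft_force: [0.1, -0.8, -1.7]
width: 94.2
```

View pics/s2.png

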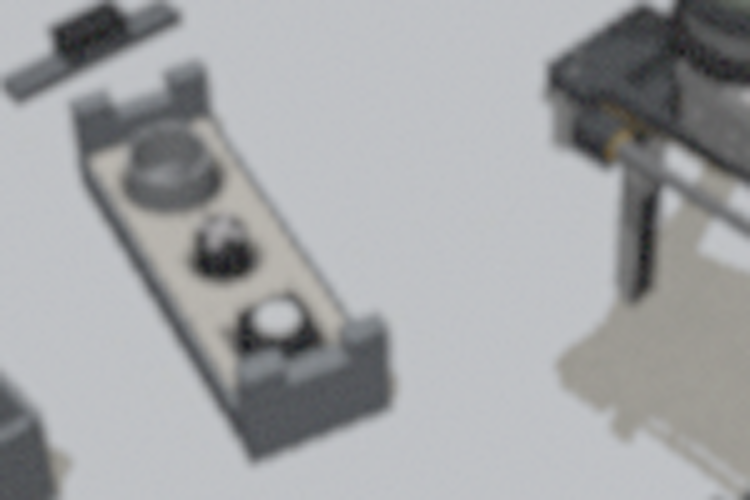

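View pics/d2.png

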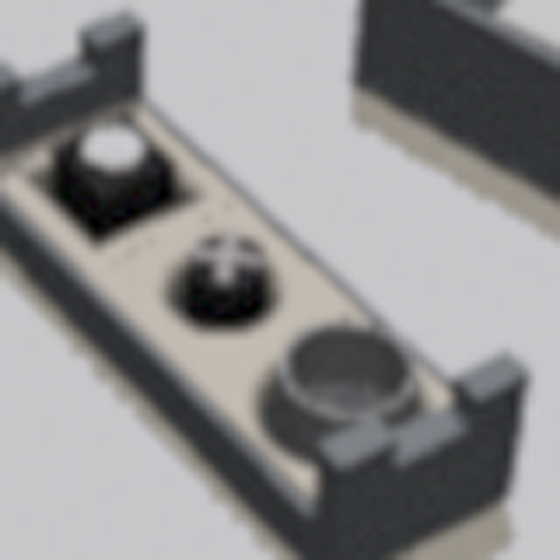

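All three parts look seated: bowl at scene crop (172,165), coupling (222,245), switch (277,315), with the side view agreeing. I lower onto the bar.

```bash
python3 - <<'E'
from h import *
s,d=np.load("s2.npz"),np.load("d2.npz")
S=lambda x,y:((x+.5)/5-.5+180,(y+.5)/5-.5+140)
D=lambda x,y:((x+.5)/7-.5+250,(y+.5)/7-.5+150)
for u,v in(((172,153),(348,368)),((222,232),(225,258)),((277,315),(113,147))):print(ray(s,S(*u),50).round(1),ray(d,D(*v),50).round(1),tri(s,S(*u),d,D(*v)).round(1))
E
python3 -m creep '[1,0.0005,0.0003,-0.05,0,0,0,1,0,0,-0.05,0,0,0,1,0,0,-0.04,0,0,0,1,0,0,-0.012,0,0,0,1,0,0,0,0,0,0,1,0,0,0,0,0,0]'
```

```text
[ 584.8 -111.8] [ 584.4 -114.3] [ 584.6 -113.3   49. ]
[601.9 -38.1] [597.5 -41.8] [600.1 -40.2  47.3]
[617.4  34.4] [615.2  34. ] [616.6  34.3  49.2]
clock: 20.32
position: [538.4, 282.8, 18.3]
ee_rot: [-3.141, -0.004, 0.085]
ft_force: [-0.1, -0.4, -0.0]
width: 93.6
```

All within 2–3 mm of their pockets. Next: grip the bar and lift.

```bash
python3 -m creep '[1,-0.002,-0.0005,-0.003,0,0,0,-1,0,0,0,0,0,0,-1,0,0,0,0,0,0,-1,0,0,0,0,0,0,-1,0,0,0,0,0,0,-1,0,0,0,0,0,0,-1,0,0,0,0,0,0,-1,0,0,0,0,0,0,-1,0,0,0,0,0,0]'; python3 -m creep '[-1,0,0,0.05,0,0,0,-1,0,0,0.05,0,0,0,-1,0,0,0.05,0,0,0,-1,0,0,0,0,0,0,-1,0,0,0,0,0,0]'
```

```text
clock: 21.45
position: [534.4, 282.0, 13.0]
ee_rot: [-3.141, -0.0, 0.086]
ft_force: [-0.2, 0.3, 0.3]
width: 22.1
clock: 22.08
position: [533.4, 281.6, 161.8]
ee_rot: [3.141, 0.002, 0.086]
ft_force: [-0.2, 0.7, -1.2]
width: 21.9
```

```bash
python3 -m creep '[-1,0.01,-0.05,0,0,0,0,-1,0.01,-0.05,0,0,0,0,-1,0.01,-0.05,0,0,0,10.43,-1,0.01,-0.05,0,0,0,10.43,-1,0.01,-0.05,0,0,0,10.43,-1,0.01,-0.05,0,0,0,10.43,-1,0.005,-0.02,0,0,0,10.43,-1,0,0,0,0,0,10.43,-1,0,0,0,0,0,10.43,-1,0,0,0,0,0,0,-1,0,0,0,0,0,0]'; python3 look.py wrist w4
```

```text
clock: 23.45
position: [598.3, -37.8, 161.2]
ee_rot: [-3.138, 0.0, 1.358]
ft_force: [0.1, 0.6, -0.6]
width: 22.0
```

View pics/w4.png

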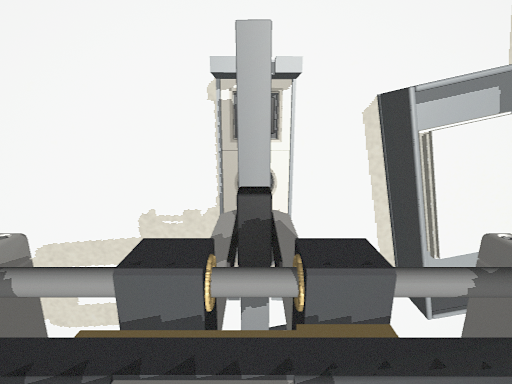

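The bar (columns 236–271) is held straight and lies over the notch (wall 211–302). I lower it to just above the notches.

```bash
python3 -m creep '[-1,0.0005,-0.002,-0.04,0,0,0,-1,0,0,-0.03,0,0,0,-1,0,0,-0.01,0,0,0,-1,0,0,0,0,0,0,-1,0,0,0,0,0,0]'
```

```text
clock: 24.12
position: [601.2, -40.3, 84.6]
ee_rot: [3.139, 0.0, 1.36]
ft_force: [1.2, 0.9, -1.2]
width: 21.7
```

```bash
python3 -m creep '[-1,-0.002,0,-0.01,0,0,0,-1,0,0,-0.0065,0,0,0,-1,0,0,0,0,0,0,-1,0,0,0,0,0,0]'; python3 -m creep '[-0.2,0,0,0,0,0,0,-0.2,0,0,0,0,0,0,-0.2,0,0,0,0,0,0,-0.2,0,0,0,0,0,0,-0.2,0,0,0.04,0,0,0,-0.2,0,0,0.05,0,0,0,0,0,0,0.05,0,0,0,0,-0.05,0,0.02,0,0,0,0,-0.05,0,0,0,0,0,0,-0.05,0,0,0,0,0,0,0,0,0,0,0,0]'; python3 look.py scene s3 180 100 330 210 5;python3 look.py side d3 230 140 350 230 6
```

```text
clock: 24.62
position: [597.9, -40.1, 66.8]
ee_rot: [3.141, 0.0, 1.36]
ft_force: [-1.2, 0.7, 3.2]
width: 21.5
clock: 26.0
position: [444.5, -39.5, 225.7]
ee_rot: [-3.14, 0.0, 1.36]
ft_force: [0.6, -0.3, 0.6]
width: 47.0
```

View pics/s3.png

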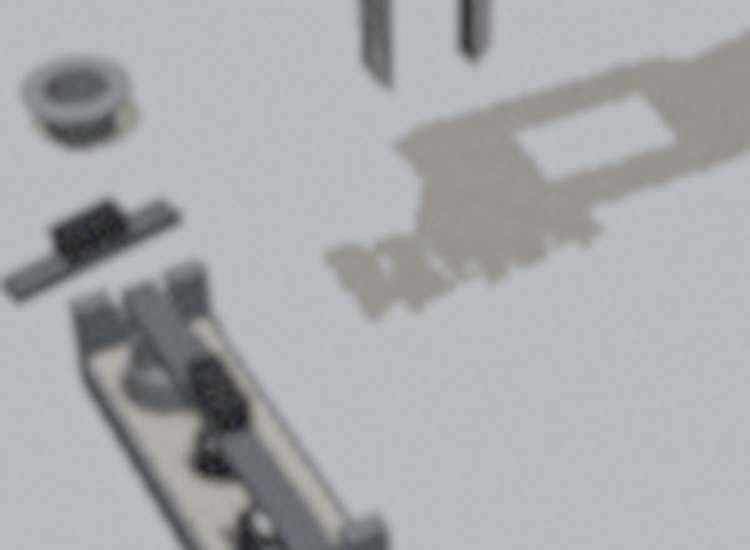

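View pics/d3.png

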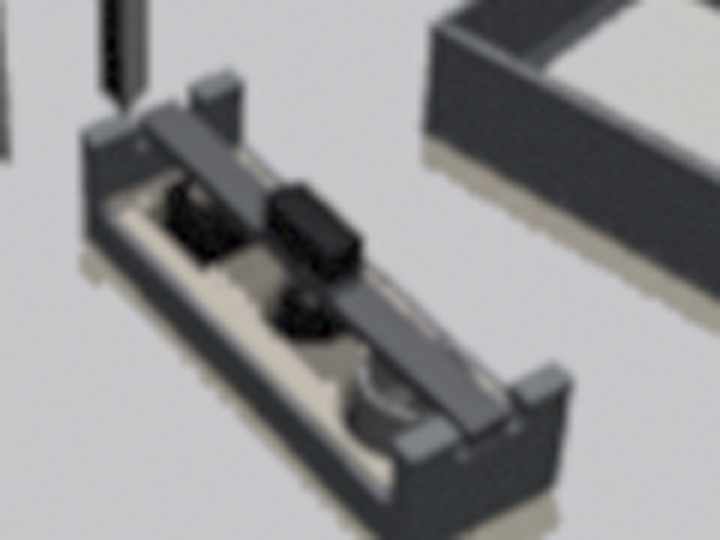

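The bar lies in both notches, with its ends at side crop (165,115) and (475,425). The parts are upright beneath it, the look-alikes are in place and the arm is clear.

```bash
python3 - <<'E'
from h import *
from cell import job,sensors
s,d=np.load("s3.npz"),np.load("d3.npz")
S=lambda x,y:((x+.5)/5-.5+180,(y+.5)/5-.5+100)
D=lambda x,y:((x+.5)/6-.5+230,(y+.5)/6-.5+140)
print(ray(d,D(317,222),88),tri(s,S(220,388),d,D(317,222)))
a,b=ray(d,D(167,110),66),ray(d,D(480,428),66);print(a,b,(a+b)/2,np.degrees(np.arctan2(*(a-b))))
print(sensors.get_obs()["clock"]);job.close_job()
E
```

```text
[595.36711315 -44.26425149] [599.94295503 -39.59608611  82.09148673]
[625.24376331  76.0773494 ] [ 565.37019774 -162.01788394] [595.30698052 -42.97026727] 14.115431461120565
26.1
the job is handed in; nothing more can be done
```

The kit is packed and handed in at 26.1 s. The switch block, coupling and bowl went into their own pockets first. The long bar was then laid across them into both end notches, and the arm was drawn clear.

- **Parts:** before the bar went on, the two cameras put all three within about 3 mm of their pocket centres, upright and at seated height (top edges measured 47–49 mm, expected 50).
- **Long bar:** triangulated from both cameras, its centre is about 1 mm from the tray's middle. The side camera alone says about 6 mm off and 2° (0.035 rad) turned. The two checks disagree but are both inside the 16 mm and 0.12 rad limits. Its triangulated top came out about 6 mm lower than expected (82 mm against 88 mm). I put this down to hand-picked pixels, because the gripper height at release (66.8 mm) and the pictures both show it level in the notches.
- **Look-alikes:** the flanged bowl and short bar look unmoved in the last picture. I did not measure them, but the robot never went near them.
- **Seen only before the bar was laid:** I did not re-measure the three parts afterwards. They look upright under the bar in the final views.

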